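Sweep the moulding offcuts into the scrap tray

TASK

Pick up the push block by its yellow grip and, holding it, sweep the two offcuts of frame moulding (one dark wood, one blue) along the table through the open front of the green scrap tray until both lie fully inside. Then stand the push block upright on the table outside the tray and let go. Do not touch the offcuts with the gripper or the arm.

Things in the scene. Friction and masses are not known exactly. Their poses are not given: they have to be found in the camera images.
- push_grip (a point): Loose push block, 0.3 kg, upright. Point: middle of its yellow grip bar, 90 mm above its underside; bar 26 mm thick (x), 44 wide (y), free from 50 mm up to its top at 114. +x is the sweeping way: aluminium blade 170 mm wide, 50 high, down to the underside, front face 40 mm ahead of the point; end wings reach to 60 ahead, 158 mm apart. Sole reaches 40 mm behind, 110 wide. z up.
- tray_center (a point): Green steel scrap tray fixed to the table. Point: middle of its footprint, at table height. 180 mm deep (x), 240 wide (y, inside 234), walls 3 mm thick and 43 high on three sides; the side at x = -90 mm is open, its ramped lip rising 3 mm over 25 mm to the floor. +x points from the open front to the back wall, z up. The offcuts lie in front of the open side.
- offcut_dark_center (a point): Dark wood offcut of picture-frame moulding, 45 x 30 x 31 mm, 0.05 kg, stepped profile; the point is its centre, half-way up. x is its 45 mm length, z up. It lies loose on the table.
- offcut_blue_center (a point): Blue painted offcut of the same moulding, 45 x 30 x 31 mm, 0.05 kg; the point is its centre, half-way up. x is its 45 mm length, z up. It lies loose on the table.
Not all that is in view belongs to the job. Leave any purple or turquoise look-alike of the part that bears offcut_dark_center alone.

How it is judged:
On the way, in this order (a step that is already met when the one before it is completed fails the run):
1. the push block is held between the fingers, the offcuts still outside the tray (contact force between push_block and the fingers above 2 N and x of each of offcut_dark_center, offcut_blue_center in the frame of tray_center below -0.09 m), for 0.2 s.
2. both offcuts are inside the tray, while the push block is still held (contact force between push_block and the fingers above 2 N and x of offcut_dark_center in the frame of tray_center between -0.075 and 0.08 m and y of offcut_dark_center in the frame of tray_center between -0.107 and 0.107 m and height (world z) of each of offcut_dark_center, offcut_blue_center below 0.05 m and x of offcut_blue_center in the frame of tray_center between -0.075 and 0.08 m and y of offcut_blue_center in the frame of tray_center between -0.107 and 0.107 m), for 0.1 s.
At the end, for the whole second after the job is handed in: Both offcuts lie in the tray (centres at least 15 mm past the open front and within the walls, below 50 mm); the push block stands on the table, within 10 degrees of upright, at rest and released, its grip at least 125 mm from the tray's middle, that is outside the tray (x of offcut_dark_center in the frame of tray_center between -0.075 and 0.08 m and y of offcut_dark_center in the frame of tray_center between -0.107 and 0.107 m and height (world z) of each of offcut_dark_center, offcut_blue_center below 0.05 m and x of offcut_blue_center in the frame of tray_center between -0.075 and 0.08 m and y of offcut_blue_center in the frame of tray_center between -0.107 and 0.107 m and horizontal distance between push_grip and tray_center above 0.125 m and height (world z) of push_grip between 0.08 and 0.097 m and angle between push_grip's own z axis and vertical below 0.17 rad and linear speed of push_block below 0.02 m/s); the robot touches nothing.
It fails at once if the dark offcut is touched by the gripper or the arm (contact force between offcut_dark and the fingers above 0.5 N or contact force between offcut_dark and the arm above 0.5 N).
It fails at once if the blue offcut is touched by the gripper or the arm (contact force between offcut_blue and the fingers above 0.5 N or contact force between offcut_blue and the arm above 0.5 N).
It also fails if it takes over 43 s, if anything falls off the work surface, if the arm or the gripper's body presses on something with over 40 N, if the wrist force passes 120 N, or if a joint passes its speed limit or range.

ROBOT

A 6-joint arm with a two-finger parallel gripper is mounted at the origin on the work surface; the furniture and walls round the work are solid. World frame = base frame: x ahead of the robot, y to its left, z up, the work surface at z = 0. Lengths are in m, angles in rad, forces in N, time in s.
With the tool pointing down it reaches from about 0.425 to 1.125 m from the base axis. Payload 14.9 kg.
Tool frame: the origin (TCP) lies at the very end of the fingers, on their centre line; the grasp point (between the pads) lies 19 mm behind it; z points along the fingers, y is the line along which they close (so a half turn about z gives the same grasp; the last joint's range is limited). The gripper opens to 91 mm and grips with 3 to 60 N. Pads are 32 mm wide; open, the fingers measure 118 mm over their backs; the gripper's body (76 mm by 178 mm) begins 60 mm behind the grasp point.
Start: joints at [-1.23, 0.379, 1.734, -0, 1.028, -0.033], TCP at [0.256, -0.652, 0.214] pointing down, gripper open.
Joint ranges: [-2.77, 2.77], [-0.74, 2.19], [0, 2.66], [-1.06, 4.2], [0.31, 2.87], [-3.08, 3.08]. Speed limits (rad/s): [1.89, 1.89, 2.39, 3.14, 3.14, 3.14].

INTERFACE

Orientations are given as a unit quaternion [x, y, z, w].
In Python, from workcell import sensors, cams, workorder gives the robot as it stands.
- The arm moves only by the tool servo_tool, never from a script. Its argument "deltas" is a list of rows, each an object with "claw": the gripper's target within -1 to 1 (fully open at 1, half-way at 0, shut at -1); "translation": the shift along the world's x, y, z in cm, a list of three; "twist": the turn about the world's z in degrees. A call has exactly 5 rows; each row is the pose to reach, as a shift and turn from the pose commanded when the call began; what a row does not reach only later rows make up. A row lasts 1/10 s, in which the tool goes at most 50 mm and 8.59 degrees, less where a joint would pass 70% of its speed; a pose out of reach is approached as far as the arm can. A call with a gripper value outside its range is refused whole. The fingers move at their own pace and stop on an object; "squeeze" is the grip in N (left out, the last holds). Time passes only in rows, so rows that repeat a pose let the fingers close, or fill a call up. It gives the time, the measured TCP pose, the force, the opening and the grip force at its end, in the units of the state.
- sensors.sense(): the state, without advancing time (a new reading comes with each control period).
- cams.read_camera(name): name is "scene" or "side" or "wrist"; returns the picture (400x640x3 uint8, blue, green, red); there is no depth.
- cams.camera_model(name): a dict with "intrinsics" (3x3 intrinsics, pixels), "k1" (the pictures are not rectified: a ray, as slopes to the right and down, at radius r is drawn at 1 + k1 r^2 times it, then the intrinsics apply), "R" (3x3) and "t" (3): a world point X has camera coordinates R X + t. Camera axes: x right, y down, z forward; pixel columns grow to the right and rows downward; lengths in m; the calibration is good to about 2 mm. A picture is of the moment at which its call begins: read the wrist's pose just before it. camera_model takes no time and is no camera call; for the wrist camera it gives the pose at the moment of the call.
- workorder.close_job(): hands the job in; it is judged then, once.
The state is a dict: "clock": time; "qpos": joint angles; "qvel": joint speeds; "effort": joint torques, N m; "position": TCP position; "ee_rot": TCP orientation; "force": force on the tool from outside, world axes, zero at the start; "wrist_torque": the same for the moment, N m; "finger_gap": finger opening in m; "grasp_force": force on a finger pad.
Only numpy, scipy, OpenCV 4.12 (cv2) and the standard library are available. Lean on these libraries where they do the work, as an engineer would, in place of code of your own. Each camera call takes 0.05 s, during which the arm holds its last target. There are 200 camera calls.

## Working session

There is one attempt and no reset: what is moved stays moved. The work goes in short steps, Python scripts to look and compute and a tool call to move; the robot and the scene stay as the last step left them, time stands still between calls to the robot, and variables do not carry over. Pictures are saved under pics/ and viewed, at most 10 in all, crops included, and the job is handed in when it is done.

Besides the shell and the picture viewer there is one more tool, called as name(argument=value, ...) on one line, values as JSON. servo_tool: Moves the arm, as the interface text tells. Its arguments: {"type":"object","properties":{"deltas":{"type":"array"},"squeeze":{"type":"number"}},"required":["deltas"]}

```bash
mkdir -p pics; ls; cat > h.py <<'E'
import numpy as np, cv2
from workcell import sensors, cams, workorder
def ray(name,uv,m=None):
    m=m or cams.camera_model(name)
    K=np.array(m["intrinsics"],float);R=np.array(m["R"]);t=np.array(m["t"])
    d=np.array([m["k1"],0,0,0,0.])
    p=cv2.undistortPoints(np.array(uv,float).reshape(-1,1,2),K,d).reshape(-1,2)
    return -R.T@t,(np.c_[p,np.ones(len(p))])@R
def plane(name,uv,z,m=None):
    c,d=ray(name,uv,m); return c+d*((z-c[2])/d[:,2])[:,None]
def proj(name,X,m=None):
    m=m or cams.camera_model(name)
    R=np.array(m["R"]);t=np.array(m["t"],float)
    return cv2.projectPoints(np.array(X,float).reshape(-1,3),cv2.Rodrigues(R)[0],t,np.array(m["intrinsics"],float),np.array([m["k1"],0,0,0,0.]))[0].reshape(-1,2)
E
python3 - <<'E'
from h import *
for n in("scene","side"):
    im=cams.read_camera(n);cv2.imwrite(f"pics/{n}0.png",im)
    m=cams.camera_model(n);print(n,-np.array(m["R"]).T@m["t"])
print(sensors.sense())
E
```

```text
pics
scene [0.12287755 0.45398915 0.97471441]
side [0.09448087 0.62031831 0.64508308]
{'clock': 0.1, 'qpos': array([-1.23030088e+00,  3.79324066e-01,  1.73473294e+00, -4.28368339e-06,
        1.02852325e+00, -3.33166015e-02]), 'qvel': array([ 0.00191621, -0.00038219, -0.00219146,  0.00162083, -0.00032599,
        0.0005211 ]), 'effort': array([ 4.20819015e-04, -7.65042615e+01, -4.35291767e+01,  6.52590953e-02,
        3.98177700e-02, -2.61738467e-05]), 'position': array([ 0.25547749, -0.65132101,  0.21337104]), 'ee_rot': array([ 9.82583534e-01,  1.85820761e-01, -7.73572671e-05, -4.87707920e-04]), 'force': array([-0.05782214, -0.14885433,  0.26316413]), 'wrist_torque': array([-0.05399314, -0.02782289, -0.05480324]), 'grasp_force': 0.0, 'finger_gap': 0.0911606420418876}
```

View pics/scene0.png

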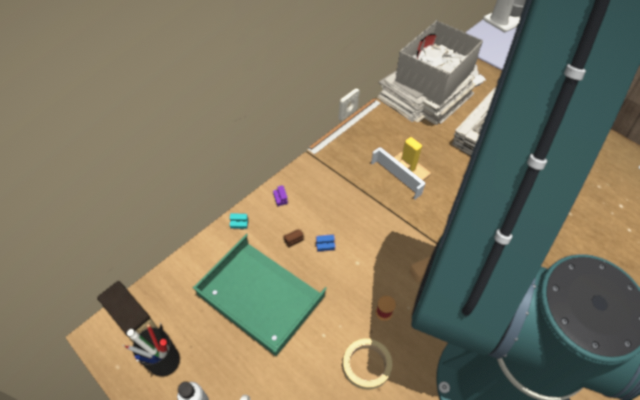

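View pics/side0.png

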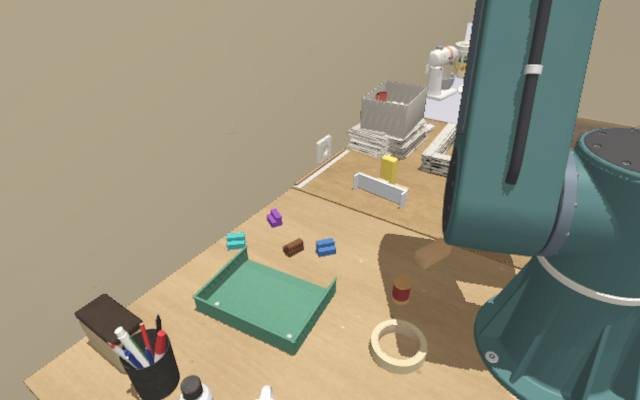

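Scene view: yellow grip at (412,152) with its blade from (375,155) to (420,190). The dark offcut is at (293,238) and the blue one at (326,242), in front of the tray's open side, which runs (247,240)–(325,292). The look-alikes are purple at (280,196) and turquoise at (238,220); these stay untouched. The brown and blue pieces match the description, and I'll confirm them in an enlarged crop.

```bash
cat > meas.py <<'E'
from h import *
R={"yellow":((22,120,90),(34,255,255)),"blue":((105,140,60),(118,255,255)),"dark":((0,60,10),(14,255,85)),
"purple":((125,90,40),(150,255,255)),"turq":((84,110,80),(96,255,255)),"green":((60,80,40),(82,255,255))}
def mask(im,c):
    return cv2.inRange(cv2.cvtColor(im,cv2.COLOR_BGR2HSV),*R[c])
def blobs(im,c,amin=40):
    cs,_=cv2.findContours(mask(im,c),cv2.RETR_EXTERNAL,cv2.CHAIN_APPROX_NONE)
    return [k for k in cs if cv2.contourArea(k)>amin]
E
python3 - <<'E'
from meas import *
for n in("scene","side"):
    im=cv2.imread(f"pics/{n}0.png")
    for c in R:
        for k in blobs(im,c):
            m=cv2.moments(k);u=[m["m10"]/m["m00"],m["m01"]/m["m00"]]
            z={"yellow":.085,"green":0.003}.get(c,.0155)
            print(n,c,int(m["m00"]),np.round(u,1),np.round(plane(n,[u],z)[0],4), np.round(cv2.minAreaRect(k)[1:],1) if 0 else "")
            if c=="green" and m["m00"]>1000:
                a=cv2.approxPolyDP(k,4,True).reshape(-1,2);print(a.tolist())
                print(np.round(plane(n,a,.0),3).tolist());print(np.round(plane(n,a,.043),3).tolist())
im=cv2.imread("pics/scene0.png")
cv2.imwrite("pics/crop1.png",cv2.resize(im[120:360,180:460],None,fx=2.5,fy=2.5,interpolation=cv2.INTER_CUBIC))
E
```

```text
scene yellow 372 [411.5 151.7] [ 0.5039 -0.3351  0.085 ] 
scene blue 49 [147.2 358.8] [0.5832 0.4792 0.0155] 
scene blue 173 [325.1 242.5] [0.5075 0.0012 0.0155] 
scene dark 1104 [122.6 307.1] [0.7234 0.4498 0.0155] 
scene dark 51 [293.3 241. ] [0.5671 0.0521 0.0155] 
scene dark 383 [627.  116.8] [ 0.097  -1.0542  0.0155] 
scene purple 157 [280.2 195.5] [ 0.6925 -0.0242  0.0155] 
scene turq 198 [238.2 220.5] [0.7123 0.1058 0.0155] 
scene green 7232 [258.3 295.5] [0.5268 0.2082 0.003 ] 
[[244, 237], [195, 288], [276, 353], [323, 291], [295, 278]]
[[0.673, 0.123, 0.0], [0.65, 0.299, -0.0], [0.4, 0.273, 0.0], [0.427, 0.095, 0.0], [0.498, 0.116, -0.0]]
[[0.649, 0.138, 0.043], [0.627, 0.305, 0.043], [0.388, 0.281, 0.043], [0.414, 0.111, 0.043], [0.482, 0.131, 0.043]]
side yellow 310 [388.5 169.2] [ 0.4989 -0.3273  0.085 ] 
side blue 75 [132.6 358.7] [0.6285 0.4554 0.0155] 
side dark 1521 [106.8 316.3] [0.7598 0.4261 0.0155] 
side purple 154 [274.3 218.1] [ 0.6904 -0.0255  0.0155] 
side turq 221 [235.6 240.5] [0.7114 0.1036 0.0155] 
side green 6380 [260.  304.8] [0.5269 0.2218 0.003 ] 
[[2
[... 635 characters left out ...]
 0.0], [0.431, 0.155, 0.0], [0.505, 0.185, 0.0], [0.543, 0.167, 0.0], [0.518, 0.193, 0.0], [0.575, 0.177, 0.0], [0.588, 0.124, 0.0], [0.643, 0.134, 0.0]]
[[0.653, 0.13, 0.043], [0.631, 0.305, 0.043], [0.601, 0.321, 0.043], [0.376, 0.298, 0.043], [0.395, 0.136, 0.043], [0.413, 0.104, 0.043], [0.41, 0.136, 0.043], [0.448, 0.161, 0.043], [0.446, 0.143, 0.043], [0.463, 0.144, 0.043], [0.457, 0.16, 0.043], [0.474, 0.168, 0.043], [0.434, 0.194, 0.043], [0.44, 0.179, 0.043], [0.427, 0.177, 0.043], [0.44, 0.169, 0.043], [0.418, 0.165, 0.043], [0.408, 0.186, 0.043], [0.478, 0.214, 0.043], [0.513, 0.197, 0.043], [0.49, 0.222, 0.043], [0.543, 0.207, 0.043], [0.555, 0.157, 0.043], [0.606, 0.167, 0.043]]
```

View pics/crop1.png

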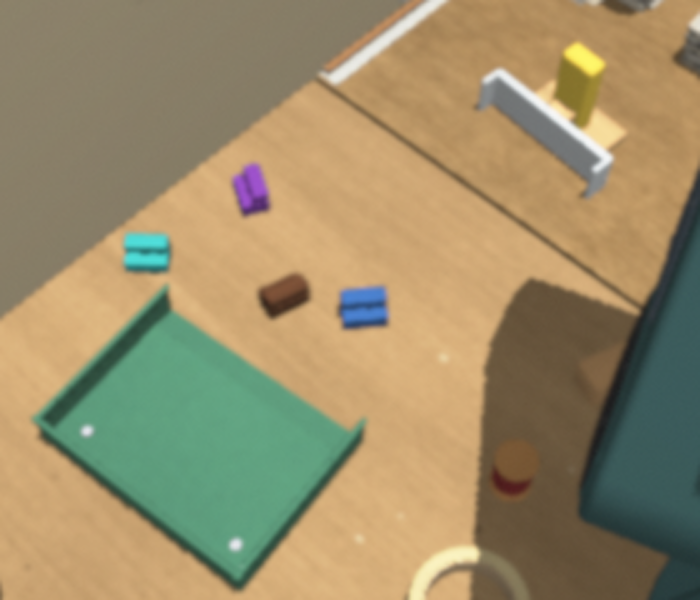

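The crop confirms the brown offcut at crop (284,295) and the blue one at (363,306), lying between the tray's open front and the push block. Purple and turquoise lie off to the side. Next is the block's yaw.

```bash
python3 - <<'E'
from meas import *
im=cv2.imread("pics/scene0.png")
# blade top ends
a=plane("scene",[[378.8,149.2],[423.2,184]],.05);print(a,np.linalg.norm(a[1]-a[0]))
v=a[0]-a[1];print("yaw",np.degrees(np.arctan2(v[1],v[0]))+90, "mid",a.mean(0))
# yellow bar top: bright top (crop 583,58)
print("bar top",plane("scene",[[180+583/2.5,120+58/2.5]],.114))
print("dark",plane("scene",[[180+284/2.5,120+295/2.5]],.0155),"blue",plane("scene",[[180+363/2.5,120+306/2.5]],.0155),"jar",plane("scene",[[386,308]],.03))
# two-view grip
P=[];b=[]
A=np.zeros((3,3));B=np.zeros(3)
for n,uv in(("scene",[411.5,151.7]),("side",[388.5,169.2])):
    c,d=ray(n,[uv]);d=d[0]/np.linalg.norm(d[0]);M=np.eye(3)-np.outer(d,d);A+=M;B+=M@c
print("grip 2view",np.linalg.solve(A,B))
w=cams.read_camera("wrist");cv2.imwrite("pics/w0.png",w)
print([ (c,[k.reshape(-1,2).mean(0).round().tolist() for k in blobs(w,c,100)]) for c in R])
E
```

```text
[[ 0.59076573 -0.30980475  0.05      ]
 [ 0.4276845  -0.29292839  0.05      ]] 0.16395212613386909
yaw 84.09181485329913 mid [ 0.50922511 -0.30136657  0.05      ]
bar top [[ 0.50619804 -0.33771088  0.114     ]]
dark [[0.57287476 0.04533983 0.0155    ]] blue [[0.50746194 0.00076307 0.0155    ]] jar [[0.28754304 0.04081646 0.03      ]]
grip 2view [ 0.50747437 -0.34479633  0.07437933]
[('yellow', []), ('blue', []), ('dark', [[621.0, 228.0]]), ('purple', []), ('turq', []), ('green', [])]
```

servo_tool(deltas=[{"claw": 1, "translation": [3, 3.5, 2], "twist": -5}, {"claw": 1, "translation": [6, 7.5, 2.5], "twist": -10}, {"claw": 1, "translation": [9, 11, 3], "twist": -15}, {"claw": 1, "translation": [12, 15, 3], "twist": -21}, {"claw": 1, "translation": [15, 18.5, 3], "twist": -27}], squeeze=40)

```text
clock: 0.65
position: [0.4064, -0.4647, 0.244]
ee_rot: [0.999, -0.051, 0.0, -0.0]
force: [0.9, -1.4, -0.1]
finger_gap: 0.091
grasp_force: 0.0
```

servo_tool(deltas=[{"claw": 1, "translation": [3, 3, 0], "twist": 0}, {"claw": 1, "translation": [6, 7, 0], "twist": 0}, {"claw": 1, "translation": [9, 11, 0], "twist": 0}, {"claw": 1, "translation": [10, 12.9, 0], "twist": 0}, {"claw": 1, "translation": [10, 12.9, 0], "twist": 0}])

```text
clock: 1.15
position: [0.5067, -0.3353, 0.2437]
ee_rot: [0.999, -0.047, -0.0, -0.0]
force: [0.3, 0.0, 0.2]
finger_gap: 0.0912
grasp_force: 0.0
```

```bash
python3 - <<'E'
from meas import *
s=sensors.sense();print(s["position"],s["ee_rot"],s["clock"])
im=cams.read_camera("wrist");m=cams.camera_model("wrist");print(-np.array(m["R"]).T@m["t"])
cv2.imwrite("pics/w1.png",im)
import pickle;pickle.dump(m,open("w1.pkl","wb"))
E
```

```text
[ 0.50670889 -0.33530535  0.24374906] [ 9.98887228e-01 -4.71618072e-02 -1.44760969e-04 -2.18756434e-04] 1.15
[ 0.58869903 -0.34433514  0.41489997]
```

View pics/w1.png

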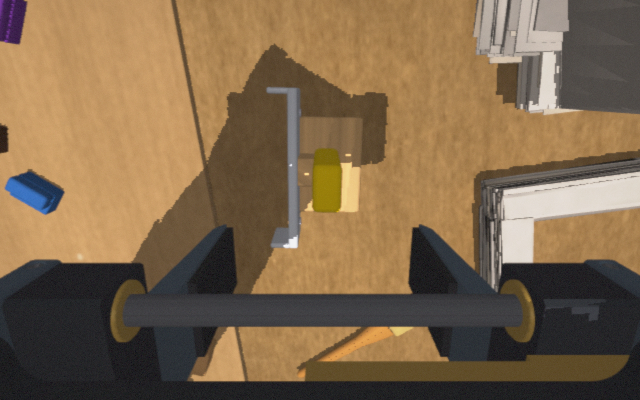

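Wrist view: the grip bar's top spans columns 313–341 and rows 150–213. The blade edge runs (294,89)–(294,247), and the fingers straddle the bar evenly. The gripper points roughly the right way.

```bash
python3 - <<'E'
from meas import *
import pickle
m=pickle.load(open("w1.pkl","rb"));im=cv2.imread("pics/w1.png")
hsv=cv2.cvtColor(im,cv2.COLOR_BGR2HSV)
k=max(blobs(im,"yellow"),key=cv2.contourArea);x,y,w,h=cv2.boundingRect(k);print(x,y,w,h)
c=[[x,y],[x+w,y],[x+w,y+h],[x,y+h]]
print(plane("wrist",c,.114,m).round(4).tolist())
for z in(.05,):
  a=plane("wrist",[[293.5,88],[293.5,247]],z,m);print(a,np.linalg.norm(a[1]-a[0]))
v=a[0]-a[1];print("yaw",np.degrees(np.arctan2(v[1],v[0]))+90,a.mean(0))
print("nadir",proj("wrist",[-np.array(m["R"]).T@m["t"]-[0,0,.3]],m))
# offcut blue
k=max(blobs(im,"blue"),key=cv2.contourArea);print("blue",plane("wrist",[k.reshape(-1,2).mean(0)],.0155,m))
E
```

```text
312 148 30 64
[[0.544, -0.3315, 0.114], [0.5415, -0.3566, 0.114], [0.4849, -0.3521, 0.114], [0.4875, -0.3256, 0.114]]
[[ 0.59426277 -0.31698275  0.05      ]
 [ 0.42714725 -0.29698114  0.05      ]] 0.16830823473470327
yaw 83.17488963961173 [ 0.51070501 -0.30698194  0.05      ]
nadir [[322.05041937  91.1365417 ]]
blue [[ 0.50979339 -0.00205849  0.0155    ]]
```

servo_tool(deltas=[{"claw": 1, "translation": [0.1, -0.7, -4], "twist": -1}, {"claw": 1, "translation": [0.1, -0.7, -8.5], "twist": -1}, {"claw": 1, "translation": [0.1, -0.7, -13], "twist": -1}, {"claw": 1, "translation": [0.1, -0.7, -17], "twist": -1}, {"claw": 1, "translation": [0.1, -0.7, -17.4], "twist": -1}])

```text
clock: 1.7
position: [0.5034, -0.3439, 0.0654]
ee_rot: [0.998, -0.058, -0.003, -0.002]
force: [-0.0, 0.3, 1.1]
finger_gap: 0.091
grasp_force: 0.0
```

servo_tool(deltas=[{"claw": -0.6, "translation": [0, 0, 0], "twist": 0}, {"claw": -0.6, "translation": [0, 0, 0], "twist": 0}, {"claw": -0.6, "translation": [0, 0, 0], "twist": 0}, {"claw": -0.6, "translation": [0, 0, 0], "twist": 0}, {"claw": -0.6, "translation": [0, 0, 0], "twist": 0}], squeeze=40)

```text
clock: 2.2
position: [0.507, -0.345, 0.071]
ee_rot: [0.998, -0.057, 0.001, 0.0]
force: [-0.0, -0.0, -0.6]
finger_gap: 0.0542
grasp_force: 0.0
```

servo_tool(deltas=[{"claw": -0.6, "translation": [0, 0, 0], "twist": 0}, {"claw": -0.6, "translation": [0, 0, 0], "twist": 0}, {"claw": -0.6, "translation": [0, 0, 0], "twist": 0}, {"claw": -0.6, "translation": [0, 0, 0], "twist": 0}, {"claw": -0.6, "translation": [0, 0, 0], "twist": 0}])

```text
clock: 2.7
position: [0.5066, -0.3445, 0.0699]
ee_rot: [0.998, -0.057, -0.0, -0.0]
force: [0.1, 2.9, 1.8]
finger_gap: 0.0261
grasp_force: 40.0
```

servo_tool(deltas=[{"claw": -0.6, "translation": [0, 0, 0], "twist": 0}, {"claw": -0.6, "translation": [0, 0, 0], "twist": 0}, {"claw": -0.6, "translation": [0, 0, 0], "twist": 0}, {"claw": -0.6, "translation": [0, 0, 0], "twist": 0}, {"claw": -0.6, "translation": [0, 0, 0], "twist": 0}])

```text
clock: 3.2
position: [0.5066, -0.3447, 0.0699]
ee_rot: [0.998, -0.057, -0.0, 0.0]
force: [-0.6, 0.2, -1.3]
finger_gap: 0.0259
grasp_force: 40.0
```

servo_tool(deltas=[{"claw": -0.6, "translation": [0, 0, 3], "twist": 0}, {"claw": -0.6, "translation": [0.5, 2, 6], "twist": 3}, {"claw": -0.6, "translation": [1.5, 6, 8], "twist": 6}, {"claw": -0.6, "translation": [2.5, 10, 8], "twist": 10}, {"claw": -0.6, "translation": [3.5, 13, 8], "twist": 13.7}])

```text
clock: 3.7
position: [0.5418, -0.213, 0.1506]
ee_rot: [0.998, 0.064, 0.0, 0.0]
force: [1.0, 0.2, -1.9]
finger_gap: 0.0258
grasp_force: 40.0
```

servo_tool(deltas=[{"claw": -0.6, "translation": [1, 3, 0], "twist": 0}, {"claw": -0.6, "translation": [2, 6, 0], "twist": 0}, {"claw": -0.6, "translation": [2, 6, 0], "twist": 0}, {"claw": -0.6, "translation": [2, 6, 0], "twist": 0}, {"claw": -0.6, "translation": [2, 6, 0], "twist": 0}])

```text
clock: 4.2
position: [0.5613, -0.1553, 0.1498]
ee_rot: [0.998, 0.062, -0.0, 0.0]
force: [0.6, -0.2, -2.0]
finger_gap: 0.026
grasp_force: 40.0
```

```bash
python3 - <<'E'
from meas import *
s=sensors.sense();print(s["position"],s["ee_rot"],s["clock"],s["grasp_force"])
import pickle
im=cams.read_camera("wrist");m=cams.camera_model("wrist");sc=cams.read_camera("scene")
pickle.dump(m,open("w2.pkl","wb"));cv2.imwrite("pics/w2.png",im);cv2.imwrite("pics/scene2.png",sc)
for c in("blue","dark","green"):
    for k in blobs(im,c,150):
        a,s_,an=cv2.minAreaRect(k);print(c,a,s_,an,plane("wrist",[a],.0155,m).round(4))
cv2.imwrite("pics/both2.png",np.vstack([cv2.resize(im,(480,300)),cv2.resize(sc,(480,300))]))
E
```

```text
[ 0.56132272 -0.15525826  0.1497865 ] [ 9.98082649e-01  6.18950929e-02 -1.46756581e-04  3.14666617e-05] 4.2 39.99947905540466
blue (145.5442352294922, 222.66372680664062) (52.86851501464844, 36.40589904785156) 41.18592834472656 [[ 5.106e-01 -1.000e-04  1.550e-02]]
dark (99.76484680175781, 138.39852905273438) (66.84176635742188, 41.01973342895508) 39.28940963745117 [[0.5827 0.0369 0.0155]]
green (22.0, 173.0) (44.0, 208.0) 0.0 [[0.544  0.1057 0.0155]]
```

View pics/both2.png

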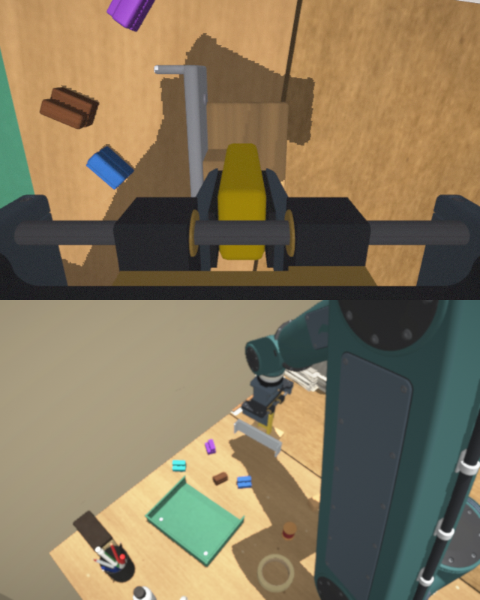

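Wrist half: the block is firmly held, with dark at (70,106), blue at (110,167) and the green lip at the left edge. Scene half: block raised, offcuts unmoved. Next, the lip line, to refine the tray yaw.

```bash
python3 - <<'E'
from meas import *
import pickle
m=pickle.load(open("w2.pkl","rb"));im=cv2.imread("pics/w2.png")
M=mask(im,"green")
P=np.array([[np.nonzero(M[r])[0].max(),r] for r in range(110,265,5) if M[r,:80].any()])
X=plane("wrist",P,0,m)[:,:2];vx,vy,x0,y0=cv2.fitLine(X.astype(np.float32),cv2.DIST_HUBER,0,.01,.01).ravel()
print("edge normal yaw",np.degrees(np.arctan2(vy,vx))%180+90,"pt",x0,y0)
sc=cv2.imread("pics/scene2.png");k=max(blobs(sc,"green"),key=cv2.contourArea)
a=cv2.approxPolyDP(k,4,True).reshape(-1,2);print(a.tolist(),plane("scene",a,.043).round(3).tolist())
k=[k for k in blobs(sc,"blue") ];print([plane("scene",[q.reshape(-1,2).mean(0)],.0155).round(3).tolist() for q in k])
c=np.array([.52,.208]);
for yaw in (96,98,100):
    d=np.array([np.cos(np.radians(yaw)),np.sin(np.radians(yaw))]);l=np.array([-d[1],d[0]])
    for p in([.575,.042],[.5106,0],[x0,y0],[.5613,-.1553]): q=np.array(p)-c;print(yaw,p,(q@d).round(3),(q@l).round(3))
E
```

```text
edge normal yaw 96.418465 pt 0.52834415 0.115082495
[[244, 237], [195, 288], [276, 353], [323, 291], [295, 278], [250, 247]] [[0.649, 0.138, 0.043], [0.627, 0.305, 0.043], [0.388, 0.281, 0.043], [0.414, 0.111, 0.043], [0.482, 0.131, 0.043], [0.617, 0.147, 0.043]]
[[[0.585, 0.48, 0.015]], [[0.507, 0.0, 0.015]]]
96 [0.575, 0.042] -0.171 -0.037
96 [0.5106, 0] -0.206 0.031
96 [np.float32(0.52834415), np.float32(0.115082495)] -0.093 0.001
96 [0.5613, -0.1553] -0.366 -0.003
98 [0.575, 0.042] -0.172 -0.031
98 [0.5106, 0] -0.205 0.038
98 [np.float32(0.52834415), np.float32(0.115082495)] -0.093 0.005
98 [0.5613, -0.1553] -0.366 0.01
100 [0.575, 0.042] -0.173 -0.025
100 [0.5106, 0] -0.203 0.045
100 [np.float32(0.52834415), np.float32(0.115082495)] -0.093 0.008
100 [0.5613, -0.1553] -0.365 0.022
```

servo_tool(deltas=[{"claw": -0.6, "translation": [0, 0, -3], "twist": -0.5}, {"claw": -0.6, "translation": [0, 0, -6], "twist": -0.5}, {"claw": -0.6, "translation": [0, 0, -7.4], "twist": -0.5}, {"claw": -0.6, "translation": [-0.1, 1, -7.4], "twist": -0.5}, {"claw": -0.6, "translation": [-0.3, 2.5, -7.4], "twist": -0.5}])

```text
clock: 4.8
position: [0.5589, -0.1296, 0.0766]
ee_rot: [0.998, 0.057, 0.0, 0.0]
force: [-0.2, 0.4, -2.5]
finger_gap: 0.0259
grasp_force: 40.0
```

servo_tool(deltas=[{"claw": -0.6, "translation": [-0.2, 1.5, 0], "twist": 0}, {"claw": -0.6, "translation": [-0.3, 3, 0], "twist": 0}, {"claw": -0.6, "translation": [-0.4, 4, 0], "twist": 0}, {"claw": -0.6, "translation": [-0.6, 5, 0], "twist": 0}, {"claw": -0.6, "translation": [-0.7, 6, 0], "twist": 0}])

```text
clock: 5.3
position: [0.5515, -0.0687, 0.0761]
ee_rot: [0.998, 0.058, 0.0, 0.0]
force: [0.8, -1.1, -3.2]
finger_gap: 0.0256
grasp_force: 40.0
```

servo_tool(deltas=[{"claw": -0.6, "translation": [-0.1, 1, 0], "twist": 0}, {"claw": -0.6, "translation": [-0.2, 2, 0], "twist": 0}, {"claw": -0.6, "translation": [-0.3, 3, 0], "twist": 0}, {"claw": -0.6, "translation": [-0.5, 4, 0], "twist": 0}, {"claw": -0.6, "translation": [-0.6, 5, 0], "twist": 0}])

```text
clock: 5.8
position: [0.5453, -0.0189, 0.0759]
ee_rot: [0.998, 0.058, -0.0, 0.0]
force: [0.0, -1.4, -2.5]
finger_gap: 0.0255
grasp_force: 40.0
```

```bash
python3 - <<'E'
from meas import *
s=sensors.sense();print(s["position"],s["ee_rot"],s["clock"],s["grasp_force"],s["force"])
import pickle
im=cams.read_camera("wrist");m=cams.camera_model("wrist");sc=cams.read_camera("scene")
cv2.imwrite("pics/both3.png",np.vstack([cv2.resize(im,(480,300)),cv2.resize(sc[150:370,150:470],(480,300))]))
E
```

```text
[ 0.5453364  -0.01890014  0.07587788] [ 9.98334157e-01  5.76966173e-02 -1.04006231e-04  5.04584509e-06] 5.8 39.9993234872818 [ 0.0250874  -1.39513837 -2.48989076]
```

View pics/both3.png

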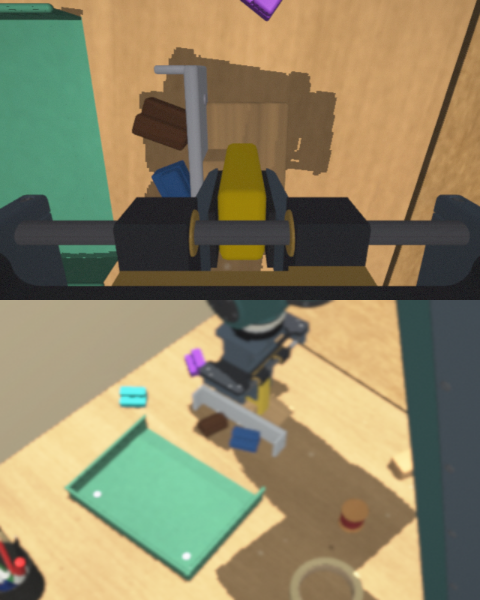

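Wrist half: both offcuts (dark at (160,125), blue at (172,180)) are in front of the blade and between its wings. Scene half: the block is lined up with the tray, so I'm continuing the sweep.

servo_tool(deltas=[{"claw": -0.6, "translation": [-0.1, 1, 0], "twist": 0}, {"claw": -0.6, "translation": [-0.2, 2, 0], "twist": 0}, {"claw": -0.6, "translation": [-0.3, 3, 0], "twist": 0}, {"claw": -0.6, "translation": [-0.5, 4, 0], "twist": 0}, {"claw": -0.6, "translation": [-0.6, 5, 0], "twist": 0}])

```text
clock: 6.4
position: [0.5394, 0.0312, 0.0759]
ee_rot: [0.998, 0.058, -0.0, 0.0]
force: [-0.5, -0.3, -1.8]
finger_gap: 0.026
grasp_force: 40.0
```

servo_tool(deltas=[{"claw": -0.6, "translation": [-0.1, 1, 0], "twist": 0}, {"claw": -0.6, "translation": [-0.2, 2, 0], "twist": 0}, {"claw": -0.6, "translation": [-0.3, 3, 0], "twist": 0}, {"claw": -0.6, "translation": [-0.5, 4, 0], "twist": 0}, {"claw": -0.6, "translation": [-0.6, 5, 0], "twist": 0}])

```text
clock: 6.9
position: [0.5334, 0.0811, 0.0759]
ee_rot: [0.998, 0.058, -0.0, -0.0]
force: [-0.1, -1.8, -1.8]
finger_gap: 0.0256
grasp_force: 40.0
```

servo_tool(deltas=[{"claw": -0.6, "translation": [-0.1, 1, 0], "twist": 0}, {"claw": -0.6, "translation": [-0.2, 2, 0], "twist": 0}, {"claw": -0.6, "translation": [-0.3, 3, 0], "twist": 0}, {"claw": -0.6, "translation": [-0.5, 4, 0], "twist": 0}, {"claw": -0.6, "translation": [-0.6, 5, 0], "twist": 0}])

```text
clock: 7.4
position: [0.5273, 0.1312, 0.0759]
ee_rot: [0.998, 0.058, -0.0, 0.0]
force: [0.3, -0.7, -3.0]
finger_gap: 0.0259
grasp_force: 40.0
```

```bash
python3 - <<'E'
from meas import *
s=sensors.sense();print(s["position"],s["ee_rot"],s["clock"],s["grasp_force"],s["force"])
im=cams.read_camera("wrist");m=cams.camera_model("wrist");sc=cams.read_camera("scene")
c=np.array([.52,.208]);d=np.array([np.cos(np.radians(96.5)),np.sin(np.radians(96.5))]);l=np.array([-d[1],d[0]])
for n in("blue","dark"):
    for k in blobs(im,n,150):
        a=k.reshape(-1,2).mean(0);q=plane("wrist",[a],.0185,m)[0,:2]-c;print(n,a,cv2.contourArea(k),q@d,q@l)
cv2.imwrite("pics/both4.png",np.vstack([cv2.resize(im,(480,300)),cv2.resize(sc[150:370,150:470],(480,300))]))
E
```

```text
[0.52734919 0.13115041 0.07588802] [ 9.98331643e-01  5.77401198e-02 -9.26233810e-05  3.81474428e-06] 7.4 39.99920189380646 [ 0.3127504  -0.70263299 -2.9614364 ]
blue [236.84868421 238.06578947] 1460.0 -0.01743147744272406 0.015187424432158675
dark [219.53917051 178.92165899] 2962.5 -0.008909536828756871 -0.026629048728277874
```

View pics/both4.png

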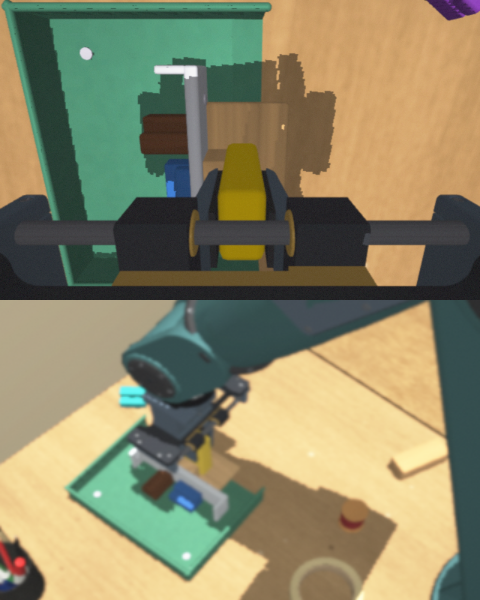

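Both offcuts lie well inside the tray: wrist (165,132) and (178,178), tray x of -0.01 and -0.02. Now I'll back out and stand the block down.

servo_tool(deltas=[{"claw": -0.6, "translation": [0.3, -2.5, 0], "twist": 0}, {"claw": -0.6, "translation": [0.7, -6, 0], "twist": 0}, {"claw": -0.6, "translation": [1.2, -10, 0], "twist": 0}, {"claw": -0.6, "translation": [1.6, -14, 0], "twist": 0}, {"claw": -0.6, "translation": [2, -17, 0], "twist": 0}])

```text
clock: 8.0
position: [0.5476, -0.0418, 0.076]
ee_rot: [0.998, 0.057, 0.0, 0.0]
force: [-0.4, 0.2, -2.9]
finger_gap: 0.0257
grasp_force: 40.0
```

servo_tool(deltas=[{"claw": -0.6, "translation": [0, -0.5, 0], "twist": 0}, {"claw": -0.6, "translation": [0, -0.5, 0], "twist": 0}, {"claw": -0.6, "translation": [0, -0.5, -0.3], "twist": 0}, {"claw": -0.6, "translation": [0, -0.5, -0.5], "twist": 0}, {"claw": -0.6, "translation": [0, -0.5, -0.5], "twist": 0}])

```text
clock: 8.5
position: [0.5473, -0.0438, 0.0705]
ee_rot: [0.998, 0.058, -0.0, -0.0]
force: [0.6, 0.4, -2.7]
finger_gap: 0.0263
grasp_force: 40.0
```

servo_tool(deltas=[{"claw": -0.6, "translation": [0, 0, -0.1], "twist": 0}, {"claw": -0.6, "translation": [0, 0, -0.1], "twist": 0}, {"claw": -0.6, "translation": [0, 0, -0.1], "twist": 0}, {"claw": -0.6, "translation": [0, 0, -0.1], "twist": 0}, {"claw": -0.6, "translation": [0, 0, -0.1], "twist": 0}], squeeze=10)

```text
clock: 9.0
position: [0.5476, -0.0447, 0.07]
ee_rot: [0.998, 0.058, 0.0, 0.0]
force: [-0.2, 0.3, -2.8]
finger_gap: 0.0261
grasp_force: 10.0
```

servo_tool(deltas=[{"claw": 1, "translation": [0, 0, 0], "twist": 0}, {"claw": 1, "translation": [0, 0, 0], "twist": 0}, {"claw": 1, "translation": [0, 0, 0], "twist": 0}, {"claw": 1, "translation": [0, 0, 0], "twist": 0}, {"claw": 1, "translation": [0, 0, 0], "twist": 0}])

```text
clock: 9.5
position: [0.5477, -0.0447, 0.07]
ee_rot: [0.998, 0.058, 0.0, 0.0]
force: [-0.8, -0.9, -0.2]
finger_gap: 0.063
grasp_force: 0.0
```

servo_tool(deltas=[{"claw": 1, "translation": [0, 0, 0], "twist": 0}, {"claw": 1, "translation": [0, 0, 0], "twist": 0}, {"claw": 1, "translation": [0, 0, 0], "twist": 0}, {"claw": 1, "translation": [0, 0, 0], "twist": 0}, {"claw": 1, "translation": [0, 0, 0], "twist": 0}])

```text
clock: 10.0
position: [0.5476, -0.0447, 0.0699]
ee_rot: [0.998, 0.058, -0.0, -0.0]
force: [0.1, -0.2, -0.2]
finger_gap: 0.0913
grasp_force: 0.0
```

servo_tool(deltas=[{"claw": 1, "translation": [0, 0, 2], "twist": 0}, {"claw": 1, "translation": [0, 0, 5], "twist": 0}, {"claw": 1, "translation": [0, 0, 9], "twist": 0}, {"claw": 1, "translation": [0, 0, 13], "twist": 0}, {"claw": 1, "translation": [0, 0, 16], "twist": 0}])

```text
clock: 10.5
position: [0.548, -0.0447, 0.2325]
ee_rot: [0.998, 0.058, 0.001, 0.0]
force: [0.7, 0.5, -0.5]
finger_gap: 0.0915
grasp_force: 0.0
```

servo_tool(deltas=[{"claw": 1, "translation": [0, 0, 0], "twist": 0}, {"claw": 1, "translation": [0, 0, 0], "twist": 0}, {"claw": 1, "translation": [0, 0, 0], "twist": 0}, {"claw": 1, "translation": [0, 0, 0], "twist": 0}, {"claw": 1, "translation": [0, 0, 0], "twist": 0}])

```text
clock: 11.0
position: [0.5472, -0.0447, 0.2289]
ee_rot: [0.998, 0.058, -0.001, -0.0]
force: [-0.0, -0.4, -0.5]
finger_gap: 0.0911
grasp_force: 0.0
```

```bash
python3 - <<'E'
from meas import *
s=sensors.sense();print(s["position"],s["clock"],s["grasp_force"],s["force"])
im=cams.read_camera("wrist");sc=cams.read_camera("scene")
cv2.imwrite("pics/both5.png",np.vstack([cv2.resize(im,(480,300)),cv2.resize(sc[150:370,150:470],(480,300))]))
E
```

```text
[ 0.54718344 -0.04465623  0.22892227] 11.0 0.0 [-0.02512236 -0.40981614 -0.53046889]
```

View pics/both5.png

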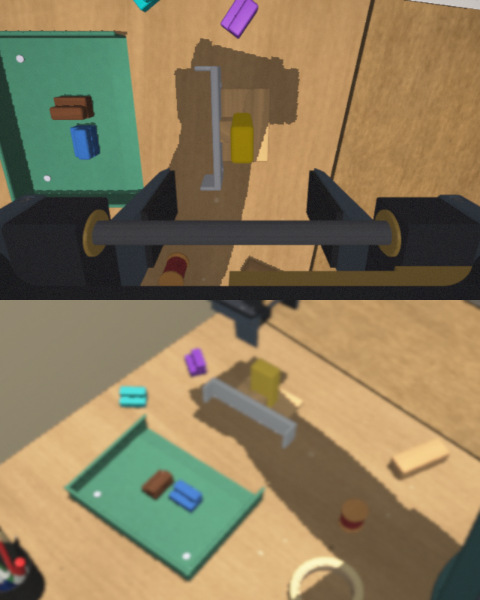

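Both offcuts are in the middle of the tray (wrist view (72,107) and (85,142)). The block stands upright and free at (242,137), well outside the tray, so I'm handing in.

```bash
python3 -c "
from workcell import workorder
print(workorder.close_job())"
```

```text
the job is handed in; nothing more can be done
None
```

The job is handed in: the last pictures, taken just before, show both offcuts well inside the tray and the push block upright, released and outside it; the hand-in returned no verdict.

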